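Slide a nose-heavy tube carrier across the gap into the analyser

TASK

Slide the nose-heavy tube carrier off the white riser, across the open gap and fully home against both back stops of the analyser's loading deck, pushing the stiff sliding block between the stops back with it, then let go of it. Hold its tail down as you push so that neither end ever sags into the gap; do not lift it, and push and press gently and slowly (no more than 50 N, below 0.2 m/s). Leave everything else on the bench where it is.

Things in the scene. Friction and masses are not known exactly. Their poses are not given: they have to be found in the camera images.
- carrier: Rigid tube carrier, 0.60 kg +-15 %, 190 long x 110 wide. Origin: centre of its underside; +x to its nose (push direction), z up. Tail x -95 to -35 mm: flat shelf with a rubber pad, pad top 11 mm above the underside. Middle x -35 to +35: grey body, top at 28 mm. Nose x +35 to +95: heavy metal block of capped tubes, top at 44 mm. It bears knocks of 50 N and 0.2 m/s at most
- carrier_nose (a point): centre of the lower front edge of the carrier. The centre of mass lies only 44 mm behind this edge, so the carrier tips nose-down over an edge before it reaches the far deck, unless its tail shelf is pressed down (up to 8 N at the step is needed, 12 N is safe; more than 6 N there later, when the tail leaves the riser, can tip the tail into the gap)
- carrier_tail (a point): centre of the lower rear edge of the carrier
- carrier_step (a point): centre of the line where the top of the tail's rubber pad meets the upright rear face of the grey middle part, which is the face to push against, nearly full width, rises 17 mm above this line; the flat padded shelf reaches 60 mm behind it
- stand: Fixed white bench riser on which the carrier starts. Origin on the table under it; +x = push direction, towards the analyser. Flat deck 60 mm above the table, from x = -150 mm to its edge at x = +110 mm; low guides 6 mm high along both sides, inner faces at y = +-59 mm (4 mm play each side of the carrier)
- stand_edge (a point): middle of the deck edge of the riser, at deck height; the open gap begins here
- dock: Analyser with fixed loading deck, in line with the riser within 3 mm and 0.02 rad. Origin on the table under the ramp's front edge; +x into the analyser. Ramp from x = 0 (57 mm high) to x = 6 mm, then flat deck 60 mm high to the two back stops' faces at x = 195 mm. Side guides 6 mm high, flared at the entry, inner faces y = +-59 mm. Gap from riser edge to ramp: 76 to 84 mm
- dock_lip (a point): middle of the line where the ramp meets the flat loading deck, at deck height
- dock_stop (a point): point at deck height, midway between the two rigid steel back stops (22 mm high, faces in line with this point): the carrier's nose ends here, against both. 20 mm behind stands the white housing, 200 mm high, 260 wide
- locator (a joint): black sliding block (46 wide, 28 high) between the two stops; metres pushed back: 0 = it stands 20 mm proud of the stops, 0.02 = flush with them. It starts 14 to 20 mm proud, slides stiffly (about 15 N; with the carrier's own friction the push is about 18 to 24 N) and stays where it is left; the push rises sharply only once the carrier meets the stops
- tube_rack: bystander: yellow tube rack 80 x 120 x 54, origin centre of underside
- tip_box: bystander: clear tip box with blue lid 88 x 128 x 67, origin centre of underside
- reagent: bystander: amber bottle, 64 diameter, 130 high, origin centre of underside
- beaker: bystander: glass beaker 70 diameter, 85 high, origin centre of underside
- dish: bystander: small clear dish 48 diameter, 14 high, on the table under the gap, origin centre of underside
- slide_box: bystander: cardboard slide box 50 x 110 x 32, origin centre of underside
- vial: bystander: glass vial 28 diameter, 50 high, origin centre of underside

How it is judged:
By the outcome, as a careful person would: the job done as asked, in the order asked, and still so for the second after the job is handed in, with the robot touching nothing.
It also fails if it takes over 67 s, if anything falls off the work surface, if the arm or the gripper's body presses on something with over 40 N, if the wrist force passes 120 N, or if a joint passes its speed limit or range.

ROBOT

A 6-joint arm with a two-finger parallel gripper is mounted at the origin on the work surface. World frame = base frame: x ahead of the robot, y to its left, z up, the work surface at z = 0. Lengths are in mm, angles in rad, forces in N, time in s.
With the tool pointing down it reaches from about 275 to 1000 mm from the base axis. Payload 8.4 kg.
Tool frame: the origin (TCP) lies at the very end of the fingers, on their centre line; the grasp point (between the pads) lies 19 mm behind it; z points along the fingers, y is the direction in which the jaws open and shut (so a half turn about z gives the same grasp; the last joint's range is limited). The gripper opens to 85 mm and grips with 20 to 120 N. Pads are 22 mm wide; open, the fingers measure 114 mm over their backs; the gripper's body (76 mm by 85 mm) begins 54 mm behind the grasp point. The pads swing forward as they close: fully open they stand 13 mm farther back than shut.
Start: joints at [-1.222, 0.353, 1.633, -0, 1.155, -0.002], TCP at [214.779, -586.939, 231.281] pointing down, gripper open.
Joint ranges: [-2.63, 2.63], [-0.92, 2.1], [0.06, 2.66], [-1.3, 4.44], [0, 2.69], [-3.02, 3.02]. Speed limits (rad/s): [2.22, 2.22, 2.79, 3.14, 3.14, 3.14].

INTERFACE

Orientations are given as [roll, pitch, yaw] about the fixed x, y, z axes, in that order (R = Rz(yaw) Ry(pitch) Rx(roll)).
In Python, from rig import r, vision gives the robot as it stands.
- The arm moves only by the tool move_arm, never from a script. Its argument "series" is text: rows parted by semicolons, each of 7 numbers parted by spaces: the closure, from -1 (fully open) to 1 (shut), then the shift along the tool's x, y, z in units of 40 mm (1.0 is 40 mm), then the turn, a rotation vector about the tool's x, y, z in degrees. In form: grip tx ty tz ax ay az; .... A call has 1 to 20 rows; each row shifts and turns the pose as measured when the row begins, along the tool's axes as they then stand; what a row does not reach is not made up. A row lasts 1/8 s, in which the tool goes at most 62.5 mm and 10.7 degrees, less where a joint would pass 70% of its speed; a pose out of reach is approached as far as the arm can. A call is refused whole if a number of a shift passes 1 or a number of a turn 10.7, either way. A call with a gripper value outside its range is refused whole. The fingers move at their own pace and stop on an object; "grip_force" is the grip in N (left out, the last holds). Time passes only in rows, so rows that do not move let the fingers close. It gives the time, the measured TCP pose, the force and the opening at its end, in the units of the state.
- r.sense(): the state, without advancing time (a new reading comes with each control period).
- vision.grab_frame(name): name is "side" or "top"; returns the picture (420x560x3 uint8, red, green, blue); there is no depth.
- vision.camera_params(name): a dict with "fx", "fy", "cx", "cy" (pixels), "position" and "rotation" of the camera in the world. Camera axes: x right, y up, looking along -z (the intrinsics and any distortion apply to the point x, -y, -z); pixel columns grow to the right and rows downward; lengths in mm; the calibration is good to about 2 mm. A picture is of the moment at which its call begins. camera_params takes no time and is no camera call.
- r.sign_off(): hands the job in, once; it reports no verdict.
The state is a dict: "clock": time; "qpos": joint angles; "qvel": joint speeds; "joint_efforts": joint torques, N m; "eef_pos": TCP position; "tcp_rot": TCP orientation; "contact_force": force on the tool from outside, world axes, zero at the start; "wrist_torque": the same for the moment, N m; "opening": opening from 0.0 (shut) to 1.0 (fully open).
Only numpy, scipy, OpenCV 4.12 (cv2) and the standard library are available. Lean on these libraries where they do the work, as an engineer would, in place of code of your own. Each camera call takes 0.05 s, during which the arm holds its last target. There are 200 camera calls.

## Working session

There is one attempt and no reset: what is moved stays moved. The work goes in short steps, Python scripts to look and compute and a tool call to move; the robot and the scene stay as the last step left them, time stands still between calls to the robot, and variables do not carry over. Pictures are saved under pics/ and viewed, about 8 in all and at most 12, crops included, and the job is handed in when it is done.

Besides the shell and the picture viewer there is one more tool, called as a command line: name --argument value ..., lists and objects as JSON in quotes. move_arm: Moves the arm, as the interface text tells. Its arguments: {"type":"object","properties":{"series":{"type":"string"},"grip_force":{"type":"number"}},"required":["series"]}

```bash
ls; mkdir -p pics
python3 - <<'E'
from rig import r, vision
import cv2,numpy as np
for n in("top","side"):
    f=vision.grab_frame(n); cv2.imwrite(f"pics/{n}0.png",f[:,:,::-1])
    print(n,vision.camera_params(n))
print(r.sense())
E
```

```text
pics
top {'fx': 481.7717664214246, 'fy': 481.7717664214246, 'cx': 288.95550668862415, 'cy': 211.4981525265396, 'position': array([ 457.28992668,    8.88514111, 1223.80059463]), 'rotation': array([ 0.07611786,  0.01516345, -1.54810543])}
side {'fx': 413.1746939985146, 'fy': 413.1746939985146, 'cx': 270.5447658181581, 'cy': 208.59187213744661, 'position': array([ 350.13756514, -514.4420525 ,  724.59848007]), 'rotation': array([ 0.71149163,  0.00842603, -0.37198304])}
{'clock': 0.1, 'qpos': array([-1.22241692e+00,  3.53623058e-01,  1.63403882e+00, -1.36661447e-05,
        1.15523310e+00, -2.41224419e-03]), 'qvel': array([ 0.00187235, -0.00311224, -0.00310366, -0.00159973, -0.00048837,
       -0.00104719]), 'joint_efforts': array([ 3.88171065e-04, -6.06355405e+01, -3.42824507e+01,  5.68182531e-05,
        4.01126061e-03,  1.82204059e-05]), 'eef_pos': array([ 214.61814985, -586.53886715,  230.61814218]), 'tcp_rot': array([-3.14029030e+00,  9.35424021e-06,  3.50797184e-01]), 'contact_force': array([ 0.49096904, -0.26653748, -0.50241223]), 'wrist_torque': array([-0.00225485,  0.00764137, -0.0297101 ]), 'opening': 1.0000723450618532}
```

View pics/top0.png

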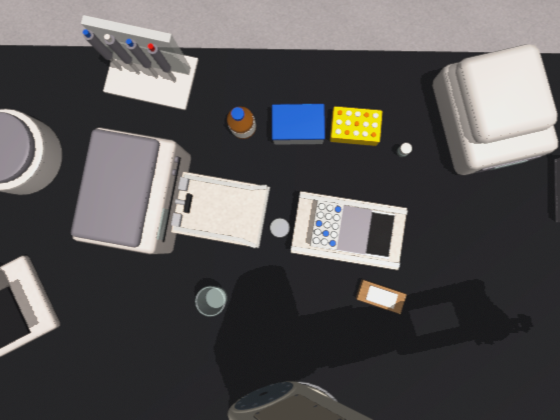

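View pics/side0.png

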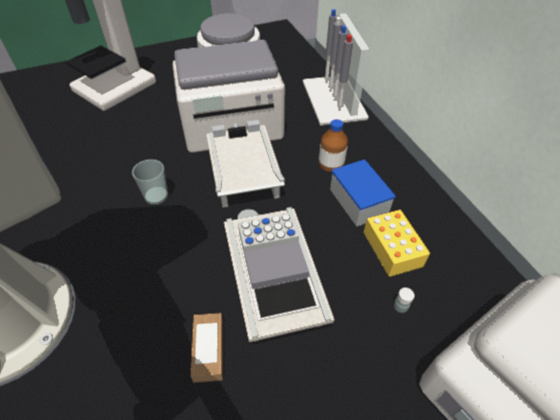

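The top view shows the carrier on the riser near (345,230), with its black pad to the right at (380,235). The dock is at (220,210), with its stops near x≈182. The push direction is image-left, which is roughly world +y. In the side view the slot between the stops is at (237,132).

```bash
cat > h.py <<'E'
import numpy as np, cv2
from scipy.spatial.transform import Rotation as R
from rig import r, vision
def ray(n,px):
    c=vision.camera_params(n); px=np.atleast_2d(px).astype(float)
    d=np.c_[(px[:,0]-c['cx'])/c['fx'],-(px[:,1]-c['cy'])/c['fy'],-np.ones(len(px))]
    return np.array(c['position']),R.from_euler('xyz',c['rotation']).apply(d)
def cast(n,px,z):
    p,d=ray(n,px); return p+d*((z-p[2])/d[:,2])[:,None]
def proj(n,P):
    c=vision.camera_params(n); q=R.from_euler('xyz',c['rotation']).inv().apply(np.atleast_2d(P)-c['position'])
    return np.c_[c['cx']+c['fx']*q[:,0]/-q[:,2],c['cy']-c['fy']*q[:,1]/-q[:,2]]
def crop(n,f,x0,y0,w,h,s,name):
    cv2.imwrite(name,cv2.resize(f[y0:y0+h,x0:x0+w,::-1],None,fx=s,fy=s,interpolation=cv2.INTER_CUBIC))
E
python3 - <<'E'
from h import *
f=cv2.imread('pics/top0.png')[:,:,::-1]; crop('top',f,165,165,250,110,3.2,'pics/c1.png')
print(cast('top',[[345,230]],88),cast('top',[[189,202]],80))
hsv=cv2.cvtColor(np.ascontiguousarray(f),cv2.COLOR_RGB2HSV)
for p in [(354,229),(381,234),(300,220),(240,210),(189,202),(178,190),(402,235)]: print(p,f[p[1],p[0]],hsv[p[1],p[0]])
# pad mask and grey body mask
roi=np.zeros(f.shape[:2],np.uint8); roi[195:270,293:405]=1
for nm,m,z in (('pad',(hsv[...,2]<45),11+60),('grey',(hsv[...,2]>90)&(hsv[...,2]<160)&(hsv[...,1]<60),88)):
    m=cv2.morphologyEx((m&(roi>0)).astype(np.uint8),cv2.MORPH_OPEN,np.ones((5,5)))
    cs,_=cv2.findContours(m,0,2); c=[c for c in sorted(cs,key=cv2.contourArea)][-2:]
    for k in c:
        rc=cv2.minAreaRect(k); b=cv2.boxPoints(rc); P=cast('top',b,z)
        print(nm,rc,b.round(1).tolist(),'\n',P.round(1),np.linalg.norm(np.diff(P,axis=0),axis=1))
E
```

```text
[[ 502.68817058 -104.81214086   88.        ]] [[561.75033111 267.8351617   80.        ]]
(354, 229) [180 172 178] [158  11 180]
(381, 234) [46 44 43] [10 17 46]
(300, 220) [236 227 216] [ 17  22 236]
(240, 210) [238 230 220] [ 17  19 238]
(189, 202) [33 33 35] [120  15  35]
(178, 190) [125 118 113] [ 13  24 125]
(402, 235) [206 194 181] [ 16  31 206]
pad ((381.5, 200.0), (10.0, 45.0), 90.0) [[359.0, 195.0], [404.0, 195.0], [404.0, 205.0], [359.0, 205.0]] 
 [[ 588.1 -138.9   71. ]
 [ 590.4 -246.5   71. ]
 [ 566.3 -246.7   71. ]
 [ 564.  -139.2   71. ]] [107.66651479  24.07387845 107.49684443]
pad ((327.5, 262.0), (14.0, 69.0), 90.0) [[293.0, 255.0], [362.0, 255.0], [362.0, 269.0], [293.0, 269.0]] 
 [[ 441.1   16.4   71. ]
 [ 444.8 -147.7   71. ]
 [ 411.7 -148.1   71. ]
 [ 407.9   15.6   71. ]] [164.09379914  33.09270204 163.73430933]
grey ((311.0, 223.0), (4.0, 4.0), 90.0) [[309.0, 221.0], [313.0, 221.0], [313.0, 225.0], [309.0, 225.0]] 
 [[522.  -19.7  88. ]
 [522.3 -29.2  88. ]
 [512.8 -29.3  88. ]
 [512.6 -19.9  88. ]] [9.43243929 9.44457145 9.42648668]
```

View pics/c1.png

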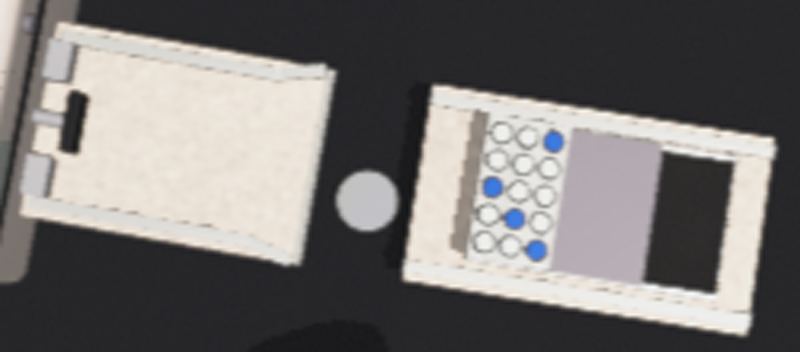

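Run:
```python
from h import *
def c(l,z): return cast('top',np.array(l)/3.2+165-.35,z)
g=c([(663,153),(646,283),(573,128),(553,271)],88); print('grey rear top/bot, front',g.round(1))
p=c([(733,162),(718,292)],71); print('pad back',p.round(1))
s=c([(435,86),(775,140),(748,333),(404,278)],66); print('stand',s.round(1))
d=c([(334,68),(301,264),(58,24),(24,213)],66); print('dock guides',d.round(1))
st=c([(74,41),(70,80),(52,157),(47,196)],82); print('stops front top',st.round(1))
lo=c([(88,95),(79,153)],88); print('locator front',lo.round(1))
u=lambda v:v/np.linalg.norm(v)
f=u((s[0]-s[1]+s[3]-s[2])); print('stand dir',f,np.arctan2(f[1],f[0]))
e=u(d[2]-d[0]+d[3]-d[1]); print('dock dir',np.arctan2(e[1],e[0]))
gm=g[:2].mean(0); print('step',gm,'pad back ahead of',(gm-p.mean(0))@f,'width',np.linalg.norm(g[0]-g[1]))
for nm,q in(('standfront',s[[0,3]]),('dockfront',d[:2]),('stops',st),('loc',lo),('greyfront',g[2:]),('standback',s[1:3])): print(nm,(q.mean(0)-gm)@f, np.cross(f[:2],(q.mean(0)-gm)[:2]))
```

```text
grey rear top/bot, front [[ 545.4 -167.4   88. ]
 [ 449.7 -155.9   88. ]
 [ 562.5 -100.9   88. ]
 [ 456.9  -87.8   88. ]]
pad back [[ 541.1 -222.3   71. ]
 [ 444.1 -211.8   71. ]]
stand [[ 594.2    1.4   66. ]
 [ 558.7 -254.6   66. ]
 [ 414.2 -235.2   66. ]
 [ 449.2   21.6   66. ]]
dock guides [[606.3  78.1  66. ]
 [457.9  99.   66. ]
 [635.6 289.   66. ]
 [491.4 309.   66. ]]
stops front top [[620.6 272.6  82. ]
 [591.1 274.5  82. ]
 [533.1 285.7  82. ]
 [504.  288.2  82. ]]
locator front [[579.5 259.2  88. ]
 [536.1 264.3  88. ]]
stand dir [0.13598013 0.99071156 0.        ] 1.4343936087846139
dock dir 1.4224036375206293
step [ 497.56946406 -161.65817526   88.        ] pad back ahead of 55.51249515458178 width 96.42433121654066
standfront 174.84242963931206 -0.3320735768967715
dockfront 252.60669455845914 -0.15780359340379846
stops 446.59005544230655 -3.933524998242028
loc 427.6533402928168 -2.098059529304635
greyfront 68.32065903294838 -2.8858861101432787
standback -83.96231918951446 -0.33207357689671824<stdin>:13: DeprecationWarning: Arrays of 2-dimensional vectors are deprecated. Use arrays of 3-dimensional vectors instead. (deprecated in NumPy 2.0)
```

move_arm --series "0 0 0 0 0 0 -10.3;0 0 0 0 0 0 -10.3;0 0 0 0 0 0 -10.3;0 0 0 0 0 0 -10.3;0 0 0 0 0 0 -10.3;0 0 0 0 0 0 -10.3;0 0.75 0.38 0 0 0 0;0 0.75 0.38 0 0 0 0;0 0.75 0.38 0 0 0 0;0 0.75 0.38 0 0 0 0;0 0.75 0.38 0 0 0 0;0 0.75 0.38 0 0 0 0;0 0.75 0.38 0 0 0 0;0 0.75 0.38 0 0 0 0;0 0.75 0.38 0 0 0 0;0 0.75 0.38 0 0 0 0"

```text
clock: 2.1
eef_pos: [399.4, -293.7, 226.2]
tcp_rot: [-3.135, -0.01, 1.462]
contact_force: [0.3, -0.4, -0.3]
opening: 0.505
```

move_arm --series "0 0.57 0.39 0.3 0 0 2;0 0.57 0.39 0.3 0 0 0;0 0.57 0.39 0.3 0 0 0;0 0.57 0.39 0.3 0 0 0;0 0.57 0.39 0.3 0 0 0;0 0 0 0 0 0 0;0 0 0 0 0 0 0"

```text
clock: 2.98
eef_pos: [494.2, -185.2, 164.0]
tcp_rot: [-3.132, -0.01, 1.43]
contact_force: [0.0, -0.8, 0.4]
opening: 0.499
```

Run:
```python
from h import *
s=r.sense(); print(s['eef_pos'],s['tcp_rot'],s['contact_force'])
e=s['eef_pos'];y=1.428;d=np.array([493.3,-191.4])-e[:2]
print('tool dx,dy',d@[np.cos(y),np.sin(y)],d@[np.sin(y),-np.cos(y)])
f=vision.grab_frame('top'); a=f[165:275,285:415]; g=vision.grab_frame('side'); b=g[190:350,170:370]
a=cv2.resize(a,(520,440),interpolation=2);b=cv2.resize(b,(550,440),interpolation=2)
cv2.imwrite('pics/p4.png',cv2.resize(np.hstack([a,b])[:,:,::-1],None,fx=.74,fy=.74))
```

```text
[ 494.15698092 -185.15523341  164.00847863] [-3.13243997 -0.00972715  1.42970653] [ 0.04119443 -0.81671425  0.43704231]
tool dx,dy -6.303165108187417 0.04044380805952163
```

View pics/p4.png

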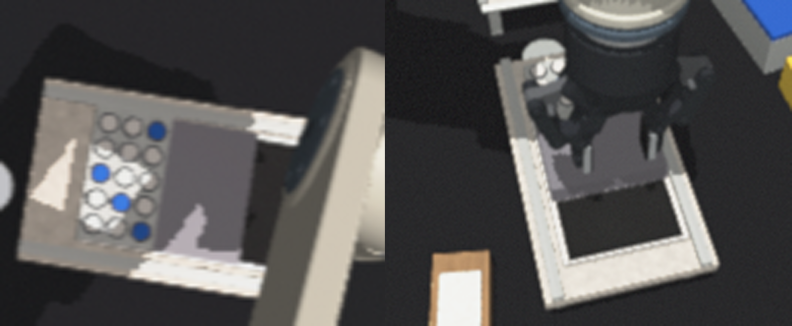

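The picture shows the two fingertips above the pad, just behind the grey body, spread across the carrier's width and roughly centred. I'll move back about 8 mm and then descend.

move_arm --series "0 -0.2 0 0.4 0 0 0;0 0 0 0.4 0 0 0;0 0 0 0.4 0 0 0;0 0 0 0.4 0 0 0;0 0 0 0.2 0 0 0;0 0 0 0.1 0 0 0;0 0 0 0 0 0 0"

```text
clock: 3.95
eef_pos: [490.9, -194.3, 82.3]
tcp_rot: [-3.132, -0.01, 1.427]
contact_force: [-0.1, 0.2, 0.1]
opening: 0.504
```

move_arm --series "0 0 0 0.05 0 0 0;0 0 0 0.05 0 0 0;0 0 0 0.05 0 0 0;0 0 0 0.05 0 0 0;0 0 0 0.05 0 0 0;0 0 0 0 0 0 0"

```text
clock: 4.7
eef_pos: [491.8, -194.4, 72.9]
tcp_rot: [-3.134, -0.009, 1.427]
contact_force: [0.4, 0.9, -0.5]
opening: 0.496
```

move_arm --series "0 0 0 0.04 0 0 0;0 0 0 0.04 0 0 0;0 0 0 0.03 0 0 0;0 0 0 0.03 0 0 0"

```text
clock: 5.2
eef_pos: [492.1, -194.5, 69.1]
tcp_rot: [-3.135, -0.009, 1.427]
contact_force: [-7.4, 3.0, 23.8]
opening: 0.498
```

move_arm --series "0 0 0 0 0 0 0"

```text
clock: 5.32
eef_pos: [492.1, -194.5, 69.6]
tcp_rot: [-3.135, -0.009, 1.427]
contact_force: [0.2, -0.2, -0.2]
opening: 0.502
```

move_arm --series "0 0 0 0.01 0 0 0;0 0 0 0.01 0 0 0"

```text
clock: 5.58
eef_pos: [492.4, -194.6, 69.2]
tcp_rot: [-3.136, -0.009, 1.427]
contact_force: [-3.7, 1.4, 10.2]
opening: 0.503
```

move_arm --series "0 0 0 -0.06 0 0 0;0 0.1 0 0 0 0 0;0 0.1 0 0 0 0 0;0 0.1 0 0 0 0 0;0 0.1 0 0 0 0 0;0 0 0 0 0 0 0"

```text
clock: 6.32
eef_pos: [494.6, -177.3, 71.1]
tcp_rot: [-3.135, -0.009, 1.427]
contact_force: [-0.1, -0.2, -0.1]
opening: 0.502
```

move_arm --series "0 0.05 0 0 0 0 0;0 0.05 0 0 0 0 0;0 0.05 0 0 0 0 0"

```text
clock: 6.7
eef_pos: [495.5, -171.2, 71.1]
tcp_rot: [-3.135, -0.009, 1.427]
contact_force: [-1.0, -0.1, 0.1]
opening: 0.499
```

move_arm --series "0 0.05 0 0 0 0 0;0 0.05 0 0 0 0 0"

```text
clock: 6.95
eef_pos: [496.1, -167.2, 71.2]
tcp_rot: [-3.135, -0.009, 1.427]
contact_force: [-0.6, -2.6, -0.1]
opening: 0.497
```

move_arm --series "0 0 0 0.03 0 0 0;0 0 0 0.015 0 0 0;0 0.05 0 0.01 0 0 0;0 0.08 0 0.01 0 0 0;0 0.08 0 0.01 0 0 0;0 0.08 0 0.01 0 0 0"

```text
clock: 7.7
eef_pos: [499.0, -158.9, 69.3]
tcp_rot: [-3.139, -0.004, 1.429]
contact_force: [-0.7, -6.6, 4.2]
opening: 0.5
```

move_arm --series "0 0.1 -0.01 0.015 0 0 0;0 0.1 -0.01 0.015 0 0 0;0 0.1 -0.01 0.015 0 0 0;0 0.1 -0.01 0.015 0 0 0;0 0.1 -0.01 0.015 0 0 0;0 0.1 -0.01 0.015 0 0 0"

```text
clock: 8.45
eef_pos: [502.5, -141.1, 69.2]
tcp_rot: [3.138, 0.006, 1.433]
contact_force: [-2.5, -7.8, 6.9]
opening: 0.502
```

move_arm --series "0 0.1 -0.03 0.02 0.05 0.15 0.06;0 0.1 -0.03 0.02 0.05 0.15 0.06;0 0.1 -0.03 0.02 0.05 0.15 0.06;0 0.1 -0.03 0.02 0.05 0.15 0.06;0 0.1 -0.03 0.02 0.05 0.15 0.06;0 0.1 -0.03 0.02 0.05 0.15 0.06"

```text
clock: 9.2
eef_pos: [504.0, -123.2, 69.4]
tcp_rot: [3.131, 0.0, 1.43]
contact_force: [-0.5, -7.8, 8.4]
opening: 0.5
```

move_arm --series "0 0.1 -0.03 0.022 0.2 0.15 0.05;0 0.1 -0.03 0.022 0.2 0.15 0.05;0 0.1 -0.03 0.022 0.2 0.15 0.05;0 0.1 -0.03 0.022 0.2 0.15 0.05;0 0.1 -0.03 0.022 0.2 0.15 0.05"

```text
clock: 9.82
eef_pos: [506.0, -108.3, 69.3]
tcp_rot: [3.137, -0.005, 1.428]
contact_force: [-1.4, -7.6, 7.7]
opening: 0.501
```

Run:
```python
from h import *
f=vision.grab_frame('top'); a=f[165:275,185:415]; g=vision.grab_frame('side'); b=g[110:350,170:370]
cv2.imwrite('pics/p5.png',np.hstack([cv2.resize(a,(460,400)) if 0 else cv2.copyMakeBorder(cv2.resize(a,(460,220),interpolation=2),0,260,0,0,0),cv2.resize(b,(340,408+72),interpolation=2)[:480]])[:,:,::-1])
s=r.sense();print(s['eef_pos'],s['contact_force'])
```

```text
[ 506.06978303 -108.04206494   69.2769611 ] [-0.42872985 -4.67141893  6.99113316]
```

View pics/p5.png

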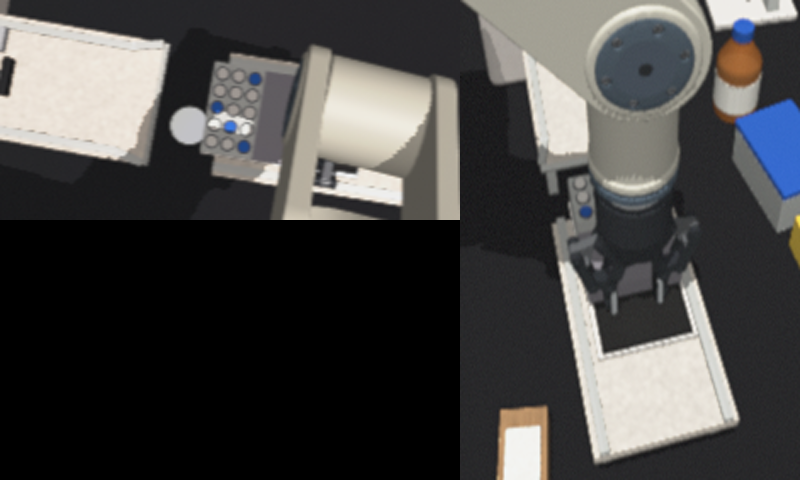

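The carrier is straight on the riser and its nose overhangs the edge by a few mm (nose at about (208,110) in the left crop). I'll raise the press towards 10 N.

move_arm --series "0 0.1 -0.03 0.028 0.15 0.12 0.05;0 0.1 -0.03 0.028 0.15 0.12 0.05;0 0.1 -0.03 0.028 0.15 0.12 0.05;0 0.1 -0.03 0.028 0.15 0.12 0.05;0 0.1 -0.03 0.028 0.15 0.12 0.05"

```text
clock: 10.55
eef_pos: [508.1, -95.1, 69.2]
tcp_rot: [3.137, -0.005, 1.428]
contact_force: [-2.3, -11.2, 11.7]
opening: 0.502
```

move_arm --series "0 0.1 -0.03 0.025 0.15 0.12 0.05;0 0.1 -0.03 0.025 0.15 0.12 0.05;0 0.1 -0.03 0.025 0.15 0.12 0.05;0 0.1 -0.03 0.025 0.15 0.12 0.05;0 0.1 -0.03 0.025 0.15 0.12 0.05"

```text
clock: 11.18
eef_pos: [510.0, -81.2, 69.2]
tcp_rot: [3.139, -0.006, 1.426]
contact_force: [-1.7, -9.6, 9.6]
opening: 0.504
```

move_arm --series "0 0.1 -0.03 0.026 0.14 0.1 0.02;0 0.1 -0.03 0.026 0.14 0.1 0.02;0 0.1 -0.03 0.026 0.14 0.1 0.02;0 0.1 -0.03 0.026 0.14 0.1 0.02;0 0.1 -0.03 0.026 0.14 0.1 0.02;0 0.1 -0.03 0.026 0.14 0.1 0.02"

```text
clock: 11.92
eef_pos: [512.6, -64.4, 69.2]
tcp_rot: [3.139, -0.006, 1.428]
contact_force: [-2.1, -10.8, 10.4]
opening: 0.503
```

move_arm --series "0 0.1 -0.03 0.026 0.14 0.1 0.03;0 0.1 -0.03 0.026 0.14 0.1 0.03;0 0.1 -0.03 0.026 0.14 0.1 0.03;0 0.1 -0.03 0.026 0.14 0.1 0.03;0 0.1 -0.03 0.026 0.14 0.1 0.03;0 0.1 -0.03 0.026 0.14 0.1 0.03;0 0.1 -0.03 0.026 0.14 0.1 0.03"

```text
clock: 12.8
eef_pos: [515.5, -44.6, 69.2]
tcp_rot: [3.14, -0.006, 1.429]
contact_force: [-1.1, -10.2, 10.1]
opening: 0.502
```

Run:
```python
from h import *
f=vision.grab_frame('top'); a=f[165:275,165:415]; g=vision.grab_frame('side'); b=g[110:350,190:350]
cv2.imwrite('pics/p6.png',np.hstack([cv2.copyMakeBorder(cv2.resize(a,(450,198),interpolation=2),0,282,0,0,0),cv2.resize(b,(320,480),interpolation=2)])[:,:,::-1])
s=r.sense();print(s['eef_pos'],s['contact_force'])
```

```text
[515.50242158 -44.31858394  69.1729614 ] [-0.30547405 -7.52146725 11.70256901]
```

View pics/p6.png

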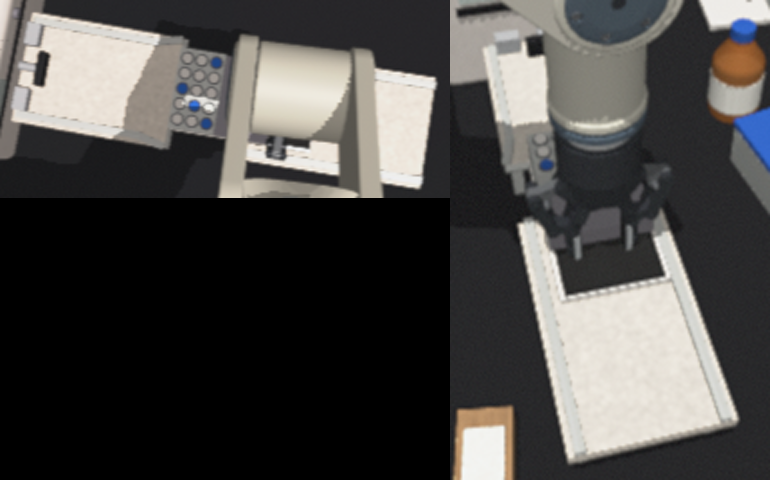

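The nose is just at the dock entry and centred between the flared guides (nose at about (172,90) in the left crop). I'll keep pressing until it is past the lip.

move_arm --series "0 0.1 -0.03 0.025 0.14 0.1 0.03;0 0.1 -0.03 0.025 0.14 0.1 0.03;0 0.1 -0.03 0.025 0.14 0.1 0.03;0 0.1 -0.03 0.025 0.14 0.1 0.03;0 0.1 -0.03 0.025 0.14 0.1 0.03;0 0.1 -0.03 0.025 0.14 0.1 0.03"

```text
clock: 13.65
eef_pos: [517.9, -26.9, 69.2]
tcp_rot: [3.14, -0.007, 1.43]
contact_force: [-1.5, -9.1, 10.6]
opening: 0.502
```

move_arm --series "0 0.1 -0.03 0.023 0.12 0.1 0.05;0 0.1 -0.03 0.021 0.12 0.1 0.05;0 0.1 -0.03 0.019 0.12 0.1 0.05;0 0.1 -0.03 0.016 0.12 0.08 0.05;0 0.1 -0.03 0.013 0.12 0.08 0.05;0 0.1 -0.03 0.012 0.12 0.08 0.05"

```text
clock: 14.4
eef_pos: [518.8, -7.4, 69.2]
tcp_rot: [-3.141, -0.009, 1.426]
contact_force: [-1.2, -6.6, 3.6]
opening: 0.495
```

move_arm --series "0 0.1 -0.02 0.012 0.08 0.06 0.02;0 0.1 -0.02 0.012 0.08 0.06 0.02;0 0.1 -0.02 0.012 0.08 0.06 0.02;0 0.1 -0.02 0.012 0.08 0.06 0.02;0 0.1 -0.02 0.012 0.08 0.06 0.02;0 0.1 -0.02 0.012 0.08 0.06 0.02"

```text
clock: 15.15
eef_pos: [520.7, 13.1, 69.3]
tcp_rot: [-3.14, -0.01, 1.426]
contact_force: [-0.7, -5.9, 5.5]
opening: 0.498
```

move_arm --series "0 0.1 -0.01 0.01 0.06 0.05 0.02;0 0.1 -0.01 0.01 0.06 0.05 0.02;0 0.1 -0.01 0.01 0.06 0.05 0.02;0 0.1 -0.01 0.01 0.06 0.05 0.02;0 0.1 -0.01 0.01 0.06 0.05 0.02;0 0.1 -0.01 0.01 0.06 0.05 0.02;0 0.1 -0.01 0.01 0.06 0.05 0.02;0 0.1 -0.01 0.01 0.06 0.05 0.02"

```text
clock: 16.15
eef_pos: [524.9, 40.2, 69.3]
tcp_rot: [-3.138, -0.01, 1.425]
contact_force: [-1.0, -6.1, 5.2]
opening: 0.5
```

move_arm --series "0 0.1 -0.015 0.008 0.05 0.05 0.02;0 0.1 -0.015 0.008 0.05 0.05 0.02;0 0.1 -0.015 0.008 0.05 0.05 0.02;0 0.1 -0.015 0.008 0.05 0.05 0.02;0 0.1 -0.015 0.008 0.05 0.05 0.02"

```text
clock: 16.77
eef_pos: [526.3, 57.7, 69.3]
tcp_rot: [-3.137, -0.01, 1.425]
contact_force: [-0.4, -6.0, 4.8]
opening: 0.5
```

move_arm --series "0 0.1 -0.01 0.005 0.04 0.04 0.02;0 0.1 -0.01 0.005 0.04 0.04 0.02;0 0.1 -0.01 0.005 0.04 0.04 0.02;0 0.1 -0.01 0.005 0.04 0.04 0.02;0 0.1 -0.01 0.005 0.04 0.04 0.02;0 0.1 -0.01 0.005 0.04 0.04 0.02"

```text
clock: 17.52
eef_pos: [528.1, 79.1, 69.4]
tcp_rot: [-3.135, -0.01, 1.423]
contact_force: [-1.2, -5.2, 3.6]
opening: 0.501
```

move_arm --series "0 0.1 -0.01 0.005 0.04 0.04 0;0 0.1 -0.01 0.005 0.04 0.04 0;0 0.1 -0.01 0.005 0.04 0.04 0;0 0.1 -0.01 0.005 0.04 0.04 0;0 0.1 -0.01 0.005 0.04 0.04 0;0 0.1 -0.01 0.005 0.04 0.04 0;0 0.1 -0.01 0.005 0.04 0.04 0;0 0.1 -0.01 0.005 0.04 0.04 0;0 0.1 -0.01 0.005 0.04 0.04 0"

```text
clock: 18.65
eef_pos: [530.7, 111.3, 69.4]
tcp_rot: [-3.131, -0.009, 1.425]
contact_force: [-1.0, -5.8, 3.6]
opening: 0.499
```

move_arm --series "0 0.06 -0.01 0.005 0.02 0.04 0;0 0.06 -0.01 0.005 0.02 0.04 0;0 0.06 -0.01 0.005 0.02 0.04 0;0 0.06 -0.01 0.005 0.02 0.04 0;0 0.05 -0.01 0.005 0.02 0.04 0;0 0.05 -0.01 0.005 0.02 0.04 0"

```text
clock: 19.4
eef_pos: [531.1, 122.1, 69.5]
tcp_rot: [-3.131, -0.009, 1.426]
contact_force: [-0.1, -5.9, 4.6]
opening: 0.497
```

move_arm --series "0 0.05 0 0.005 0.02 0.04 0;0 0.05 0 0.005 0.02 0.04 0;0 0.05 0 0.005 0.02 0.04 0;0 0.05 0 0.005 0.02 0.04 0"

```text
clock: 19.9
eef_pos: [532.1, 127.4, 69.5]
tcp_rot: [-3.13, -0.007, 1.427]
contact_force: [-0.9, -6.2, 5.0]
opening: 0.5
```

move_arm --series "0 0.05 0 0.005 0.02 0.04 0;0 0.05 0 0.005 0.02 0.04 0;0 0.05 0 0.005 0.02 0.04 0;0 0.05 0 0.005 0.02 0.04 0"

```text
clock: 20.4
eef_pos: [532.5, 129.9, 69.5]
tcp_rot: [-3.128, -0.001, 1.429]
contact_force: [-0.9, -15.4, 7.8]
opening: 0.497
```

move_arm --series "0 0.07 0 0 0.03 0.15 0.02;0 0.07 0 0 0.03 0.15 0.02;0 0.07 0 0 0.03 0.15 0.02;0 0.07 0 0 0.03 0.15 0.02"

```text
clock: 20.9
eef_pos: [532.4, 130.0, 69.7]
tcp_rot: [-3.123, 0.005, 1.429]
contact_force: [0.0, -19.3, 5.6]
opening: 0.502
```

move_arm --series "0 0.09 0 0.003 -0.1 0.25 0.02;0 0.09 0 0.003 -0.1 0.25 0.02;0 0.09 0 0.003 -0.1 0.25 0.02;0 0.09 0 0.003 -0.1 0.25 0.02"

```text
clock: 21.4
eef_pos: [532.1, 130.8, 69.6]
tcp_rot: [-3.127, 0.007, 1.429]
contact_force: [-0.3, -22.9, 8.8]
opening: 0.501
```

move_arm --series "0 0.1 0.01 0 -0.1 0.4 0.02;0 0.1 0.01 0 -0.1 0.4 0.02;0 0.1 0.01 0 -0.1 0.4 0.02;0 0.1 0.01 0 -0.1 0.4 0.02;0 0.1 0.01 0 -0.1 0.4 0.02;0 0.1 0.01 0 -0.1 0.4 0.02"

```text
clock: 22.15
eef_pos: [532.3, 133.0, 69.5]
tcp_rot: [-3.128, -0.004, 1.428]
contact_force: [-1.6, -24.8, 9.1]
opening: 0.497
```

move_arm --series "0 0.115 0.01 -0.003 -0.1 0.35 0.02;0 0.115 0.01 -0.003 -0.1 0.35 0.02;0 0.115 0.01 -0.003 -0.1 0.35 0.02;0 0.115 0.01 -0.003 -0.1 0.35 0.02;0 0.115 0.01 -0.003 -0.1 0.35 0.02;0 0.115 0.01 -0.003 -0.1 0.35 0.02"

```text
clock: 22.9
eef_pos: [532.8, 138.8, 69.5]
tcp_rot: [-3.129, -0.01, 1.427]
contact_force: [-0.8, -24.3, 7.5]
opening: 0.5
```

move_arm --series "0 0.11 0.01 -0.003 -0.1 0.3 0.02;0 0.11 0.01 -0.003 -0.1 0.3 0.02;0 0.11 0.01 -0.003 -0.1 0.3 0.02;0 0.11 0.01 -0.003 -0.1 0.3 0.02"

```text
clock: 23.4
eef_pos: [533.2, 141.6, 69.5]
tcp_rot: [-3.13, -0.009, 1.426]
contact_force: [-0.8, -23.5, 7.8]
opening: 0.5
```

move_arm --series "0 0.11 0.01 -0.003 -0.1 0.3 0.02;0 0.11 0.01 -0.003 -0.1 0.3 0.02;0 0.11 0.01 -0.003 -0.1 0.3 0.02;0 0.11 0.01 -0.003 -0.1 0.3 0.02"

```text
clock: 23.9
eef_pos: [533.6, 144.2, 69.4]
tcp_rot: [-3.131, -0.009, 1.426]
contact_force: [-2.5, -23.7, 6.9]
opening: 0.5
```

move_arm --series "0 0.11 0.01 -0.003 -0.1 0.3 0.02;0 0.11 0.01 -0.003 -0.1 0.3 0.02;0 0.11 0.01 -0.003 -0.1 0.3 0.02;0 0.11 0.01 -0.003 -0.1 0.3 0.02"

```text
clock: 24.4
eef_pos: [533.9, 146.4, 69.4]
tcp_rot: [-3.131, -0.007, 1.425]
contact_force: [-1.0, -28.8, 8.7]
opening: 0.5
```

move_arm --series "0 0.11 0.01 -0.003 -0.1 0.3 0.02;0 0.11 0.01 -0.003 -0.1 0.3 0.02;0 0.11 0.01 -0.003 -0.1 0.3 0.02"

```text
clock: 24.78
eef_pos: [534.0, 146.4, 69.4]
tcp_rot: [-3.131, -0.004, 1.425]
contact_force: [-0.6, -29.3, 9.0]
opening: 0.496
```

move_arm --series "0 0.13 0 0 0 0.3 0;0 0.14 0 0 0 0.3 0;0 0.14 0 0 0 0.3 0;0 0.14 0 0 0 0.3 0"

```text
clock: 25.28
eef_pos: [533.8, 146.4, 69.6]
tcp_rot: [-3.126, 0.007, 1.427]
contact_force: [0.8, -37.0, 12.6]
opening: 0.498
```

Run:
```python
from h import *
f=vision.grab_frame('top'); a=f[170:255,165:285]; g=vision.grab_frame('side'); b=g[100:240,190:300]
cv2.imwrite('pics/p7.png',np.hstack([cv2.copyMakeBorder(cv2.resize(a,(480,340),interpolation=2),0,67,0,0,0),cv2.resize(b,(320,407),interpolation=2)])[:,:,::-1])
s=r.sense();print(s['eef_pos'],s['contact_force'])
```

```text
[533.82549086 146.41992124  69.58127329] [ -0.23005874 -36.43189805  12.8133344 ]
```

View pics/p7.png

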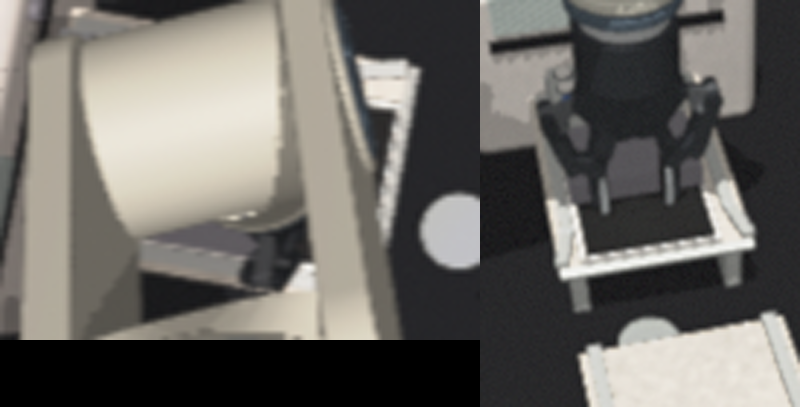

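The side crop shows the carrier's tail fully on the dock deck, with the fingers at the grey face. 37 N gave no further motion, so it is home. I'll relax, lift clear and withdraw.

move_arm --series "0 0 0 0 0 0 0;0 0 0 -0.01 0 0 0;0 -0.01 0 -0.04 0 0 0;0 -0.05 0 -0.05 0 0 0;0 -0.1 0 -0.2 0 0 0;0 -0.1 0 -0.5 0 0 0;0 -0.3 0 -0.8 0 0 0;0 -0.5 0 -0.8 0 0 0;0 -0.8 0 -0.8 0 0 0;0 -0.9 0 -0.6 0 0 0;0 -0.9 0 0 0 0 0;0 -0.9 0 0 0 0 0;0 -0.9 0 0 0 0 0;0 -0.9 0 0 0 0 0;0 -0.9 0 0 0 0 0;0 0 0 0 0 0 0"

```text
clock: 27.38
eef_pos: [493.7, -149.4, 235.6]
tcp_rot: [-3.133, 0.007, 1.43]
contact_force: [0.3, 0.4, 0.7]
opening: 0.497
```

Run:
```python
from h import *
f=vision.grab_frame('top'); a=f[165:265,165:315]; g=vision.grab_frame('side'); b=g[100:240,190:300]
cv2.imwrite('pics/top8.png',f[:,:,::-1])
cv2.imwrite('pics/p8.png',np.hstack([cv2.copyMakeBorder(cv2.resize(a,(480,320),interpolation=2),0,87,0,0,0),cv2.resize(b,(320,407),interpolation=2)])[:,:,::-1])
s=r.sense();print(s['clock'],s['eef_pos'],s['contact_force'])
```

```text
27.475 [ 493.98452915 -147.62096293  235.45375938] [ 0.64051726 -0.53507007  0.2241507 ]
```

View pics/p8.png

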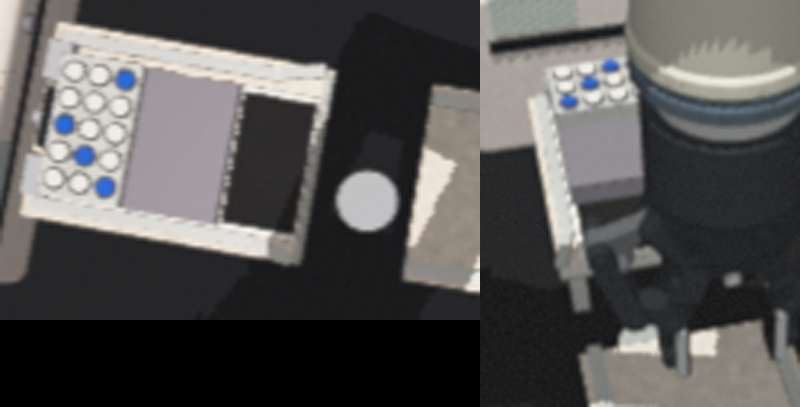

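Run:
```python
from h import *
def c(l,z): return cast('top',np.array(l)/3.2+165-.35,z)
g=c([(240,84),(218,224)],88); n=c([(67,56),(38,193)],104)
f=np.array([.136,.9907,0]); st=c([(74,41),(70,80),(52,157),(47,196)],82)
a=lambda v:np.arctan2(v[1],v[0])-np.pi/2+np.pi/2
print('step',g.mean(0),'to stops',(st.mean(0)-g.mean(0))@f,'disp',(g.mean(0)-[497.6,-161.7,88])@f)
print('yaw grey',a(g[0]-g[1])+np.pi/2,'nose',a(n[0]-n[1])+np.pi/2,'stops',a(st[:2].mean(0)-st[2:].mean(0))+np.pi/2)
print('nose to stops',(st.mean(0)-n.mean(0))@f)
A,B=[cv2.cvtColor(cv2.imread(p),6).astype(int) for p in('pics/top0.png','pics/top8.png')]
for nm,(x,y) in dict(bottle=(240,120),tip=(298,122),rack=(357,125),vial=(404,150),beaker=(210,301),dish=(280,228),slide=(382,297)).items():
    print(nm,np.abs(A-B)[y-18:y+18,x-18:x+18].mean().round(1))
```

```text
step [537.96230517 152.8673533   88.        ] to stops 129.49236149993715 disp 317.1311504210218
yaw grey 1.4458849736535915 nose 1.4013778630576772 stops 1.4181747786201775
nose to stops 0.2465103361872919
bottle 0.5
tip 0.4
rack 0.2
vial 0.5
beaker 3.8
dish 9.8
slide 25.0
```

The measurement puts the nose 0 to 0.5 mm from the stops. My yaw reading is only good to about 0.02 rad, so I'll give one gentle central push with shut fingers to be sure it seats against both.

move_arm --series "1 0.9 0 0 0 0 0;1 0.9 0 0 0 0 0;1 0.9 0 0 0 0 0;1 0.9 0 0 0 0 0;1 0.9 0 0 0 0 0;1 0.9 0 0 0 0 0;1 0 0 0 0 0 0;1 0 0 0 0 0 0"

```text
clock: 28.48
eef_pos: [522.9, 81.5, 235.5]
tcp_rot: [-3.134, 0.004, 1.44]
contact_force: [0.4, -0.1, -0.2]
opening: -0.003
```

move_arm --series "1 0.4 0.05 0 0 0 1;1 0.4 0.05 0 0 0 0;1 0.25 0 0 0 0 0;1 0 0 0.6 0 0 0;1 0 0 0.7 0 0 0;1 0 0 0.7 0 0 0;1 0 0 0.6 0 0 0;1 0 0 0.4 0 0 0;1 0 0 0 0 0 0;1 0 0 0 0 0 0"

```text
clock: 29.72
eef_pos: [533.2, 122.6, 113.5]
tcp_rot: [-3.136, 0.004, 1.422]
contact_force: [-1.2, 0.2, 1.0]
opening: -0.005
```

move_arm --series "1 0 0 0.35 0 0 0;1 0 0 0.3 0 0 0;1 0 0 0.15 0 0 0;1 0 0 0 0 0 0;1 0 0 0 0 0 0"

```text
clock: 30.35
eef_pos: [534.0, 122.7, 80.6]
tcp_rot: [-3.138, 0.003, 1.422]
contact_force: [-0.7, 0.1, -0.3]
opening: 0.004
```

move_arm --series "1 0 0 0.08 0 0 0;1 0 0 0.04 0 0 0;1 0.1 0 0 0 0 0;1 0.1 0 0 0 0 0;1 0.1 0 0 0 0 0;1 0.08 0 0 0 0 0;1 0.05 0 0 0 0 0"

```text
clock: 31.22
eef_pos: [537.3, 141.2, 76.2]
tcp_rot: [-3.14, 0.002, 1.423]
contact_force: [-0.6, -1.1, 0.1]
opening: 0.001
```

move_arm --series "1 0 0 0.04 0 0 0;1 0 0 0.03 0 0 0;1 0.03 0 0.02 0 0 0;1 0.05 0 0.01 0 0 0"

```text
clock: 31.72
eef_pos: [537.7, 144.3, 71.8]
tcp_rot: [-3.139, 0.003, 1.422]
contact_force: [-0.4, 0.3, 0.4]
opening: -0.0
```

move_arm --series "1 0.05 0 0.01 0 0 0;1 0.05 0 0.01 0 0.05 0;1 0.06 0 0.005 0 0.1 0;1 0.07 0 0.005 0 0.15 0"

```text
clock: 32.22
eef_pos: [537.9, 145.6, 71.7]
tcp_rot: [-3.138, 0.011, 1.427]
contact_force: [-0.9, -19.4, 7.7]
opening: 0.0
```

move_arm --series "1 0.09 0 0 0 0.3 0;1 0.11 0 0 0 0.3 0;1 0.13 0 0 0 0.3 0;1 0.14 0 0 0 0.3 0;1 0.14 0 0 0 0.3 0"

```text
clock: 32.85
eef_pos: [537.7, 145.7, 71.8]
tcp_rot: [-3.132, 0.023, 1.439]
contact_force: [0.5, -35.2, 10.9]
opening: 0.003
```

At 35 N central there was no further motion, so it is seated. I'll relax and withdraw again.

move_arm --series "1 0 0 0 0 0 0;1 0 0 -0.01 0 0 0;1 -0.01 0 -0.04 0 0 0;1 -0.05 0 -0.05 0 0 0;1 -0.1 0 -0.2 0 0 0;1 -0.1 0 -0.5 0 0 0;1 -0.3 0 -0.8 0 0 0;1 -0.5 0 -0.8 0 0 0;1 -0.8 0 -0.8 0 0 0;1 -0.9 0 -0.6 0 0 0;1 -0.9 0 0 0 0 0;1 -0.9 0 0 0 0 0;1 -0.9 0 0 0 0 0;1 -0.9 0 0 0 0 0;1 -0.9 0 0 0 0 0;1 0 0 0 0 0 0;1 0 0 0 0 0 0"

```text
clock: 34.98
eef_pos: [500.7, -147.8, 243.6]
tcp_rot: [-3.141, 0.023, 1.441]
contact_force: [-0.1, 1.5, -0.5]
opening: 0.001
```

Run:
```python
from h import *
f=vision.grab_frame('top'); a=f[165:265,165:315]; g=vision.grab_frame('side'); b=g[100:240,190:300]
cv2.imwrite('pics/p9.png',np.hstack([cv2.copyMakeBorder(cv2.resize(a,(480,320),interpolation=2),0,87,0,0,0),cv2.resize(b,(320,407),interpolation=2)])[:,:,::-1])
s=r.sense();print(s['clock'],s['eef_pos'],s['contact_force'],abs(s['qvel']).max())
B=cv2.imread('pics/top8.png')[:,:,::-1]; print(np.abs(f[185:240,175:265].astype(int)-B[185:240,175:265]).mean())
```

```text
35.075 [ 500.89318947 -147.4427866   243.48190108] [0.2531313  0.32619424 0.46150937] 0.008030961455471374
1.7851851851851852
```

View pics/p9.png

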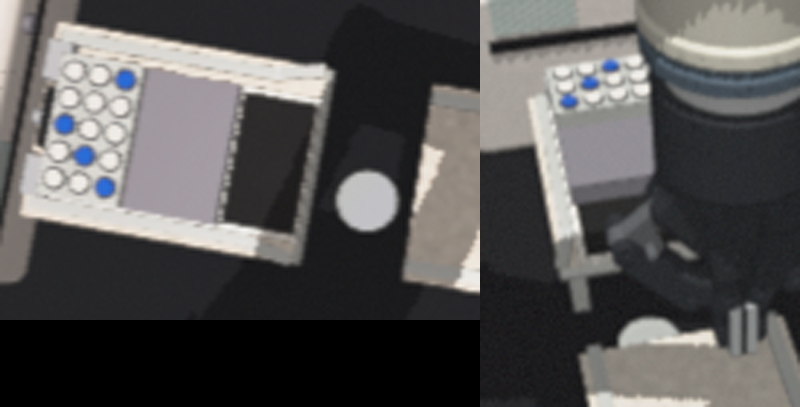

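The carrier sits flush at both stops (front edge about (67,56) to (38,193)) and did not move between the two pushes. The gripper is clear.

```bash
python3 -c "
from rig import r
print(r.sign_off())"
```

```text
the job is handed in; nothing more can be done
None
```

The carrier is home on the loading deck and released, and the job is handed in at about 35 s. I slid it off the riser and across the gap by pushing on the step. I pressed the tail pad down with about 10 N while the nose crossed, and about 4 N as the tail left the riser.

- **Locator and stops:** The locator slid back about 16 mm at about 24 N. The carrier then stopped dead, at 37 N with two fingers and again at 35 N in a central push with shut fingers.
- **Final position:** The last measurement put the nose 0 to 0.5 mm from the stops. Total travel was 317 mm, as predicted.
- **Forces:** The highest readings taken at the ends of moves were 37 N pushing and 24 N pressing. The 24 N came at first touch, while the carrier was still on the riser.
- **Yaw:** My image readings of the carrier's angle were loose. The two edges gave 1.40 and 1.45 rad against 1.42 for the stops, so contact with both stops rests mainly on the push checks.
- **Bystanders:** The bottle, tip box, rack and vial look unchanged in the pictures. The beaker and dish areas changed a little and the slide box area clearly. I took this as the arm or its shadow, since the arm passed well above them, but I did not confirm it.

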